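# Run home a drive unit's lock collar with a pin spanner

### The job

Slide the orange thumb latch on the front of the drive unit to the left so that its blue spring cover flies open. Then put both prongs of the red-handled pin spanner well down into the two holes of the steel lock collar and, with them in, turn the collar clockwise fully home to its stop. Lift the spanner out and lay it back on the bench without dropping it, prongs down, clear of the drive unit; leave the cover open and do not disturb the other things.

Things in the scene. Friction and masses are not known exactly. Their poses are not given: they have to be found in the camera images.
- drive_unit: Low aluminium housing fixed to the bench: body 120 x 116 mm, 40 mm high, with a bare ledge 112 mm wide and 32 mm high along its front, whose front face is 88 mm ahead of the origin. Origin on the bench under the collar's axis; x points to the unit's rear (away from the robot, within 0.25 rad), y to its left, z up.
- latch_tab (a point): Middle of the upright orange thumb tab on the ledge, 76 mm in front of the collar's axis, 42 mm above the bench; axes as drive_unit. Tab 20 mm front to back, 9 mm thick along its slide, 32 to 52 mm above the bench, on a foot 24 mm wide and 6 mm high. The blue cover's front is 8 mm behind it. Push it sideways, for instance with shut fingertips.
- latch (a joint): Slide of the latch to the unit's left (+y), m: about 0 = holds the cover, 0.020 = end of travel; it lets the cover go at about 0.014. Friction 1.2 N, no spring: it stays where it is left.
- cover (a joint): Angle of the blue cover, rad: 0 = shut (116 x 116 mm, top 64 mm above the bench, hiding the collar), 1.75 = fully open. Hinged along the unit's rear, 58 mm behind the collar's axis, 44 mm up; its front edge swings up and back. A weak spring (under 1 N at the edge) opens it in about a second once released and holds it upright behind the collar, up to 165 mm above the bench.
- collar_top (a point): Centre of the top face of the steel lock collar (96 mm across, 17 mm thick, top 57 mm above the bench, axis vertical). Turns with it: its y axis runs through both holes, which are 12 mm wide, 17 mm deep, 44 mm between centres. A spanner with its handle along collar_top's -x reaches out over the unit's front throughout; towards the rear the open cover is in the way.
- hole_a (a point): Mouth centre of one collar hole, at +22 mm along collar_top's y axis, in the top face.
- hole_b (a point): Mouth centre of the other collar hole, at -22 mm along collar_top's y axis, in the top face.
- collar (a joint): Angle of the collar, rad, growing clockwise seen from above; starts between 0 and 0.35; 1.15 = hard stop (home), where a red dot on its rim meets a small red post. Friction 0.2 N m: it stays where it is left. At 0 collar_top's axes are turned 0.575 rad anticlockwise from drive_unit's, at 1.15 0.575 rad clockwise. The prongs have about 0.09 rad of play in the holes.
- spanner_grip (a point): Middle of the pin spanner's red handle, 22 mm above the bench as it lies: the place to grip (handle 18 mm wide along y, 14 mm high, from 53 mm behind to 29 mm ahead of this point; 15 mm free beneath, but for a 12 mm wide foot 44 mm behind). x points along the spanner from handle to head, z up.
- spanner: The pin spanner, steel, 174 mm long, about 0.2 kg; origin on the bench under spanner_grip, same axes. It lies level on its two prongs and a foot. Its head, a bar 62 mm long across the handle line, is centred 108 mm ahead of the grip with the prongs under it; undersides of head and handle are 15 mm above the prong tips.
- prong_a (a point): Tip of one prong of the spanner, 108 mm ahead of spanner_grip, 22 mm to +y, 22 mm lower. The prongs are 8.4 mm thick, 15 mm long and taper at the tip to 6 mm.
- prong_b (a point): Tip of the other prong, 108 mm ahead, 22 mm to -y, 22 mm lower. Either prong may go in either hole.
- meter: Yellow and dark-grey multimeter, 150 x 78 x 48 mm, loose; origin under its centre. To be left alone.
- spray: Green spray can, 51 mm thick, 165 mm high, loose; origin under its centre. To be left alone.
- cutters: Side cutters with blue handles lying flat, 143 mm long, 10 mm high, loose; origin under the centre. To be left alone.
- tape: Roll of white tape lying flat, 68 mm across, 19 mm high, loose; origin under its centre. To be left alone.

How it is judged:
On the way, in this order (a step that is already met when the one before it is completed fails the run):
1. the latch is slid aside and the cover has sprung open (value of joint latch above 0.012 m and value of joint cover above 1.4 rad), for 0.1 s.
2. both prongs are at least 8 mm down in the two holes, and the collar has not yet been turned (below 0.5 rad) (((horizontal distance between prong_a and hole_a below 0.004 m and horizontal distance between prong_b and hole_b below 0.004 m) or (horizontal distance between prong_a and hole_b below 0.004 m and horizontal distance between prong_b and hole_a below 0.004 m)) and z of each of prong_a, prong_b in the frame of collar_top below -0.008 m and value of joint collar below 0.5 rad), for 0.1 s.
3. the collar is turned home (above 1.09 rad), with both prongs still in its holes (((horizontal distance between prong_a and hole_a below 0.004 m and horizontal distance between prong_b and hole_b below 0.004 m) or (horizontal distance between prong_a and hole_b below 0.004 m and horizontal distance between prong_b and hole_a below 0.004 m)) and z of each of prong_a, prong_b in the frame of collar_top below -0.008 m and value of joint collar above 1.09 rad), for 0.1 s.
At the end, for the whole second after the job is handed in: The collar is at its stop (above 1.09 of 1.15 rad), the cover is open (above 1.4 rad), and the spanner lies at rest and level on the bench, prongs down (grip point 17 to 27 mm high, tilt under 0.1 rad), not touching the drive unit, its prongs more than 90 mm from the collar's axis (value of joint collar above 1.09 rad and value of joint cover above 1.4 rad and height (world z) of spanner_grip between 0.017 and 0.027 m and angle between spanner_grip's own z axis and vertical below 0.1 rad and linear speed of spanner below 0.02 m/s and contact force between spanner and drive_unit below 0.05 N and horizontal distance between each of prong_a, prong_b and collar_top above 0.09 m).
It fails at once if the multimeter, spray can, cutters or tape is moved more than 25 mm (distance of any of meter, spray, cutters, tape from where it was at the start of the episode above 0.025 m).
It fails at once if the spray can is tipped over (angle between spray's own z axis and vertical above 0.5 rad).
It fails at once if the spanner is dropped (it moves faster than 0.7 m/s with no finger on it) (contact force between the fingers and spanner below 0.01 N and linear speed of spanner above 0.7 m/s).
It also fails if it takes over 58 s, if anything falls off the work surface, if the arm or the gripper's body presses on something with over 40 N, if the wrist force passes 120 N, or if a joint passes its speed limit or range.

### The arm

A 7-joint arm with a two-finger parallel gripper is mounted at the origin on a cart in front of the work surface, level with it; the furniture and walls round the work are solid. World frame = base frame: x ahead of the robot, y to its left, z up, the work surface at z = 0. Lengths are in m, angles in rad, forces in N, time in s.
With the tool pointing down it reaches from about 0.425 to 0.95 m from the base axis. Payload 16.7 kg.
Tool frame: the origin (TCP) lies midway between the tips of the shut fingers; the grasp point (between the pads) lies 19 mm behind it; z points along the fingers, y is the line along which they close (so a half turn about z gives the same grasp; the last joint's range is limited). The gripper opens to 94 mm and grips with 3 to 60 N. Pads are 16 mm wide; open, the fingers measure 119 mm over their backs; the gripper's body (75 mm by 177 mm) begins 78 mm behind the grasp point.
Start: joints at [-1.331, 0.426, 0.074, 1.606, -0.034, 1.111, -0.067], TCP at [0.257, 0.624, 0.205] pointing down, gripper open.
Joint ranges: [-2.85, 2.85], [-0.5, 2.14], [-1.23, 1.37], [0.21, 2.46], [-1.02, 4.16], [0.16, 2.05], [-2.73, 2.73]. Speed limits (rad/s): [1.89, 1.89, 2.39, 2.39, 3.01, 3.01, 3.01].

### API

Orientations are given as [roll, pitch, yaw] about the fixed x, y, z axes, in that order (R = Rz(yaw) Ry(pitch) Rx(roll)).
In Python, from station import sense, capture, get_calibration, job_done gives the robot as it stands. The module is installed in compiled form; this text tells all that it offers.
- The arm moves only by the tool drive_tool, never from a script. Its argument "increments" is a list of rows, each an object of numbers: "dx", "dy", "dz": the shift along the world's x, y, z in cm; "rx", "ry", "rz": the turn, a rotation vector about the world's x, y, z in degrees; "gripper": the opening, from 0 (shut) to 1 (fully open). A call has 1 to 10 rows; each row shifts and turns the commanded pose from where the row before left it; what a row does not reach is not made up. A row lasts 1/12 s, in which the tool goes at most 41.7 mm and 7.16 degrees, less where a joint would pass 70% of its speed; a pose out of reach is approached as far as the arm can. A call is refused whole if a number of a shift passes 4.17 or a number of a turn 7.16, either way. A call with a gripper value outside its range is refused whole. The fingers move at their own pace and stop on an object; the grip force is fixed at half the most. Time passes only in rows, so rows that do not move let the fingers close. It gives the time, the measured TCP pose, the force, the opening and the grip force at its end, in the units of the state.
- sense(): the state, without advancing time (a new reading comes with each control period).
- capture(name): name is "scene" or "top" or "wrist"; returns (picture, depth): 480x640x3 uint8, red, green, blue; 480x640 float32, m along the optical axis (not along the pixel's ray), 0 where there is no reading.
- get_calibration(name): a dict with "vfov" (degrees; the focal length in pixels is half the picture's height over the tangent of half this angle, whatever the lens; pixels are square), "cx", "cy" (the principal point, pixels), "extrinsics" (4x4, takes a point from camera to world coordinates). Camera axes: x right, y up, looking along -z (the intrinsics and any distortion apply to the point x, -y, -z); pixel columns grow to the right and rows downward; lengths in m; the calibration is good to about 2 mm. A picture is of the moment at which its call begins: read the wrist's pose just before it. get_calibration takes no time and is no camera call; for the wrist camera it gives the pose at the moment of the call.
- job_done(): hands the job in; it is judged then, once.
The state is a dict: "t": time; "q": joint angles; "joint_vel": joint speeds; "joint_torque": joint torques, N m; "position": TCP position; "eef_rot": TCP orientation; "wrist_force": force on the tool from outside, world axes, zero at the start; "torque": the same for the moment, N m; "gripper_width": finger opening in m; "gripper_force": force on a finger pad.
Only numpy, scipy, OpenCV 4.12 (cv2) and the standard library are available. Lean on these libraries where they do the work, as an engineer would, in place of code of your own. Each camera call takes 0.05 s, during which the arm holds its last target. There are 200 camera calls.

## Working session

There is one attempt and no reset: what is moved stays moved. The work goes in short steps, Python scripts to look and compute and a tool call to move; the robot and the scene stay as the last step left them, time stands still between calls to the robot, and variables do not carry over. Pictures are saved under pics/ and viewed, at most 10 in all, crops included, and the job is handed in when it is done.

Besides the shell and the picture viewer there is one more tool, called after ">>>" in YAML: its name, and indented under it one key for each argument. drive_tool: Moves the arm, as the interface text tells. Its arguments: {"type":"object","properties":{"increments":{"type":"array"}},"required":["increments"]}

```bash
mkdir -p pics; python3 - <<'E'
from station import *
import cv2,numpy as np
for n in ("scene","top"):
    p,d=capture(n); np.savez(n,p=p,d=d); cv2.imwrite(f"pics/{n}0.png",p[:,:,::-1])
    c=get_calibration(n); print(n,c); print((d>0).mean(), d[d>0].min(), d.max())
s=sense();print(s)
print(get_calibration("wrist"))
E
```

```text
scene {'vfov': 57.678985236486156, 'cx': 318.9589115597032, 'cy': 231.6806487525565, 'extrinsics': array([[ 6.61690566e-01,  3.18393952e-01, -6.78815796e-01,
        -1.71650811e-01],
       [-7.49776392e-01,  2.82168037e-01, -5.98511955e-01,
        -7.21037179e-01],
       [ 9.77533620e-04,  9.04989773e-01,  4.25432197e-01,
         5.21248314e-01],
       [ 0.00000000e+00,  0.00000000e+00,  0.00000000e+00,
         1.00000000e+00]])}
0.99611328125 0.5522342 2.4461784
top {'vfov': 53.89622055513759, 'cx': 324.57751231328155, 'cy': 241.81708799238825, 'extrinsics': array([[-0.01305782,  0.99141735, -0.13008123,  0.34392609],
       [-0.99990117, -0.01226889,  0.00686448, -0.07722596],
       [ 0.00520961,  0.13015801,  0.99147958,  1.32299966],
       [ 0.        ,  0.        ,  0.        ,  1.        ]])}
0.9960514322916667 0.50780034 2.2338707
{'t': 0.1, 'q': array([-1.33052433,  0.42663193,  0.07386176,  1.60649785, -0.03408033,
        1.11081439, -0.06713937]), 'joint_vel': array([-0.00170264, -0.00287759, -0.00022023, -0.0014981 , -0.00112965,
       -0.00033773, -0.00155925])
[... 196 characters left out ...]
0.20489087]), 'eef_rot': array([-3.14050442e+00,  9.43720811e-05,  2.75175187e+00]), 'wrist_force': array([ 0.58490768, -1.05623082, -0.25081501]), 'torque': array([-0.03828598,  0.00638463, -0.05227177]), 'gripper_force': 0.0, 'gripper_width': 0.09367839917283997}
{'vfov': 69.64631291045856, 'cx': 315.5166599424976, 'cy': 235.98311651776663, 'extrinsics': array([[ 3.79874325e-01, -8.90841690e-01, -2.49191857e-01,
         1.84698349e-01],
       [ 9.25037984e-01,  3.65692940e-01,  1.02827048e-01,
         6.53759597e-01],
       [-4.74918527e-04, -2.69573288e-01,  9.62979759e-01,
         3.83809576e-01],
       [ 0.00000000e+00,  0.00000000e+00,  0.00000000e+00,
         1.00000000e+00]])}
```

View pics/top0.png

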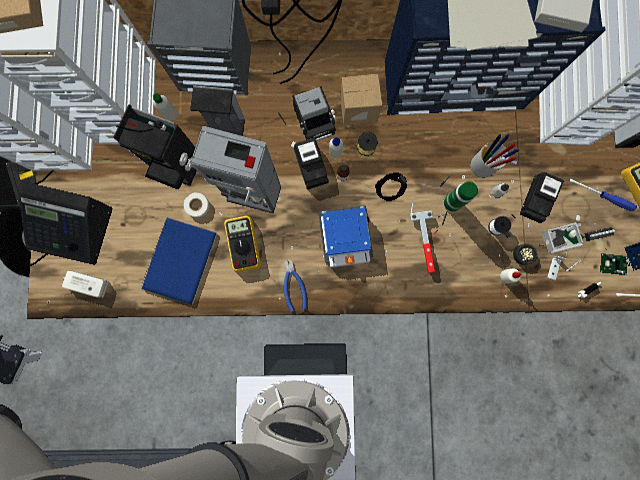

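View pics/scene0.png

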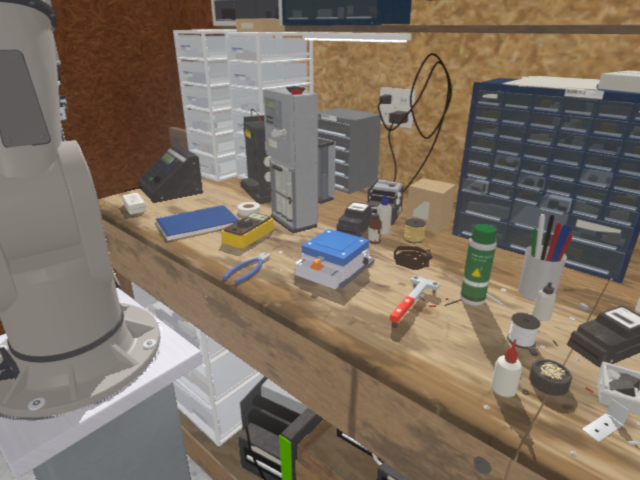

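The top view shows the blue cover at (346,238) with the orange tab at (350,260). The spanner head is at (422,216) and its red handle at (431,258), the cutters are at (293,290) and the can is at (460,195).

```bash
cat > h.py <<'E'
import numpy as np,cv2
from station import *
def ray(c,px,z):
    """pixels Nx2 -> world points on plane z"""
    px=np.atleast_2d(px).astype(float); f=240/np.tan(np.radians(c["vfov"])/2)
    r=np.c_[(px[:,0]-c["cx"])/f,-(px[:,1]-c["cy"])/f,-np.ones(len(px))]
    E=c["extrinsics"]; w=r@E[:3,:3].T; o=E[:3,3]
    return o+w*((z-o[2])/w[:,2])[:,None]
def mask(p,lo,hi,box=None):
    h=cv2.cvtColor(p,cv2.COLOR_RGB2HSV); m=cv2.inRange(h,lo,hi)
    if box: 
        k=np.zeros_like(m);x0,y0,x1,y1=box;k[y0:y1,x0:x1]=1;m=m*k
    return m
def big(m):
    c=cv2.findContours(m,cv2.RETR_EXTERNAL,cv2.CHAIN_APPROX_NONE)[0]
    return max(c,key=cv2.contourArea)[:,0,:]
def rect(c,cnt,z):
    w=ray(c,cnt,z)[:,:2]; return cv2.minAreaRect((w*1000).astype(np.float32))
E
python3 - <<'E'
from h import *
for n,bx,bs,bo in (("top",(310,195,385,275),(400,200,445,280),(335,245,365,272)),("scene",(295,225,375,290),(385,270,445,325),(305,255,330,275))):
    p=np.load(n+".npz")["p"]; c=get_calibration(n)
    print(n,"cover",rect(c,big(mask(p,(100,100,60),(125,255,255),bx)),.064))
    print(" tab",rect(c,big(mask(p,(5,120,100),(22,255,255),bo)),.047))
    print(" handle",rect(c,big(mask(p,(0,150,80),(6,255,255),bs)|0),.027))
E
```

```text
top cover ((539.1137084960938, -144.34207153320312), (118.55757141113281, 117.20144653320312), 6.669011116027832)
 tab ((462.1175842285156, -153.028076171875), (24.361862182617188, 19.064424514770508), 89.28193664550781)
 handle ((466.16900634765625, -372.72662353515625), (81.18802642822266, 20.63438606262207), 7.42677116394043)
scene cover ((528.9534301757812, -154.7081298828125), (141.59336853027344, 128.985107421875), 6.645984649658203)
 tab ((456.0450439453125, -160.5980224609375), (44.922813415527344, 24.096521377563477), 41.06720733642578)
 handle ((459.9805603027344, -377.5344543457031), (91.9495620727539, 19.99406623840332), 8.322443008422852)
```

>>> drive_tool:
  increments:
    - {"dx":2.45,"dy":-2.9,"rz":-7.1,"gripper":0}
    - {"dx":2.45,"dy":-2.9,"rz":-7.1,"gripper":0}
    - {"dx":2.45,"dy":-2.9,"rz":-7.1,"gripper":0}
    - {"dx":2.45,"dy":-2.9,"rz":-7.1,"gripper":0}
    - {"dx":2.45,"dy":-2.9,"rz":-7.1,"gripper":0}
    - {"dx":2.45,"dy":-2.9,"rz":-7.1,"gripper":0}
    - {"dx":2.45,"dy":-2.9,"rz":-7.1,"gripper":0}
    - {"dx":2.45,"dy":-2.9,"rz":-7.1,"gripper":0}

```text
invalid input at $.increments[0]: expected keys dx, dy, dz, rx, ry, rz, gripper
```

>>> drive_tool:
  increments:
    - {"dy":-4.1,"rz":-7.1}
    - {"dy":-4.1,"rz":-7.1}
    - {"dy":-4.1,"rz":-7.1}
    - {"dy":-4.1,"rz":-7.1}
    - {"dy":-4.1,"rz":-7.1}
    - {"dy":-4.1,"rz":-7.1}
    - {"dy":-4.1,"rz":-7.1}

```text
invalid input at $.increments[0]: expected keys dx, dy, dz, rx, ry, rz, gripper
```

All keys are required.

>>> drive_tool:
  increments:
    - {"dx":2.45,"dy":-2.9,"dz":0,"rx":0,"ry":0,"rz":-7.1,"gripper":0}
    - {"dx":2.45,"dy":-2.9,"dz":0,"rx":0,"ry":0,"rz":-7.1,"gripper":0}
    - {"dx":2.45,"dy":-2.9,"dz":0,"rx":0,"ry":0,"rz":-7.1,"gripper":0}
    - {"dx":2.45,"dy":-2.9,"dz":0,"rx":0,"ry":0,"rz":-7.1,"gripper":0}
    - {"dx":2.45,"dy":-2.9,"dz":0,"rx":0,"ry":0,"rz":-7.1,"gripper":0}
    - {"dx":2.45,"dy":-2.9,"dz":0,"rx":0,"ry":0,"rz":-7.1,"gripper":0}
    - {"dx":2.45,"dy":-2.9,"dz":0,"rx":0,"ry":0,"rz":-7.1,"gripper":0}
    - {"dx":2.45,"dy":-2.9,"dz":0,"rx":0,"ry":0,"rz":-7.1,"gripper":0}

```text
t: 0.77
position: [0.4533, 0.3906, 0.2054]
eef_rot: [-3.141, -0.0, 1.754]
wrist_force: [1.1, 0.8, -0.2]
gripper_width: 0.0437
gripper_force: 0.0
```

>>> drive_tool:
  increments:
    - {"dx":0,"dy":-4.1,"dz":0,"rx":0,"ry":0,"rz":-7.1,"gripper":0}
    - {"dx":0,"dy":-4.1,"dz":0,"rx":0,"ry":0,"rz":-7.1,"gripper":0}
    - {"dx":0,"dy":-4.1,"dz":0,"rx":0,"ry":0,"rz":-7.1,"gripper":0}
    - {"dx":0,"dy":-4.1,"dz":0,"rx":0,"ry":0,"rz":-7.1,"gripper":0}
    - {"dx":0,"dy":-4.1,"dz":0,"rx":0,"ry":0,"rz":-7.1,"gripper":0}
    - {"dx":0,"dy":-4.1,"dz":0,"rx":0,"ry":0,"rz":-7.1,"gripper":0}
    - {"dx":0,"dy":-4.1,"dz":0,"rx":0,"ry":0,"rz":-7.1,"gripper":0}
    - {"dx":0,"dy":-4.1,"dz":0,"rx":0,"ry":0,"rz":-7.1,"gripper":0}
    - {"dx":0,"dy":-4.1,"dz":0,"rx":0,"ry":0,"rz":-7.1,"gripper":0}
    - {"dx":0,"dy":-4.1,"dz":0,"rx":0,"ry":0,"rz":-7.1,"gripper":0}

```text
t: 1.6
position: [0.4519, -0.0195, 0.2055]
eef_rot: [-3.141, -0.001, 0.515]
wrist_force: [1.6, -0.2, 0.7]
gripper_width: 0.0007
gripper_force: 0.0
```

>>> drive_tool:
  increments:
    - {"dx":0.2,"dy":-4.1,"dz":0,"rx":0,"ry":0,"rz":-7.1,"gripper":0}
    - {"dx":0.4,"dy":-4.1,"dz":0,"rx":0,"ry":0,"rz":-7.1,"gripper":0}
    - {"dx":0.4,"dy":-4.1,"dz":0,"rx":0,"ry":0,"rz":-7.1,"gripper":0}
    - {"dx":0.2,"dy":-4.1,"dz":0,"rx":0,"ry":0,"rz":-1.5,"gripper":0}
    - {"dx":0,"dy":-1,"dz":-1,"rx":0,"ry":0,"rz":0,"gripper":0}
    - {"dx":0,"dy":0,"dz":-4,"rx":0,"ry":0,"rz":0,"gripper":0}

```text
t: 2.1
position: [0.4669, -0.1963, 0.1587]
eef_rot: [3.139, -0.007, 0.118]
wrist_force: [3.0, 1.9, 0.0]
gripper_width: 0.0006
gripper_force: 0.0
```

>>> drive_tool:
  increments:
    - {"dx":-0.1,"dy":0,"dz":-4,"rx":0,"ry":0,"rz":0,"gripper":0}
    - {"dx":0,"dy":0,"dz":-4,"rx":0,"ry":0,"rz":0,"gripper":0}
    - {"dx":0,"dy":0,"dz":-2.5,"rx":0,"ry":0,"rz":0,"gripper":0}
    - {"dx":0,"dy":0,"dz":-1,"rx":0,"ry":0,"rz":0,"gripper":0}
    - {"dx":0,"dy":0,"dz":0,"rx":0,"ry":0,"rz":0,"gripper":0}

```text
t: 2.52
position: [0.4621, -0.1917, 0.0389]
eef_rot: [-3.141, 0.004, 0.123]
wrist_force: [0.0, 0.8, 1.1]
gripper_width: 0.0004
gripper_force: 0.0
```

>>> drive_tool:
  increments:
    - {"dx":-0.06,"dy":0.5,"dz":0,"rx":0,"ry":0,"rz":0,"gripper":0}
    - {"dx":-0.06,"dy":0.5,"dz":0,"rx":0,"ry":0,"rz":0,"gripper":0}
    - {"dx":-0.06,"dy":0.5,"dz":0,"rx":0,"ry":0,"rz":0,"gripper":0}
    - {"dx":-0.06,"dy":0.5,"dz":0,"rx":0,"ry":0,"rz":0,"gripper":0}
    - {"dx":-0.06,"dy":0.5,"dz":0,"rx":0,"ry":0,"rz":0,"gripper":0}
    - {"dx":-0.06,"dy":0.5,"dz":0,"rx":0,"ry":0,"rz":0,"gripper":0}
    - {"dx":-0.06,"dy":0.5,"dz":0,"rx":0,"ry":0,"rz":0,"gripper":0}
    - {"dx":-0.03,"dy":0.3,"dz":0,"rx":0,"ry":0,"rz":0,"gripper":0}

```text
t: 3.18
position: [0.4591, -0.1529, 0.0406]
eef_rot: [-3.141, -0.0, 0.124]
wrist_force: [0.0, -1.1, 0.8]
gripper_width: 0.0007
gripper_force: 0.6
```

```bash
python3 - <<'E'
from h import *
s=sense();print(s["position"],s["wrist_force"])
p,d=capture("scene"); cv2.imwrite("pics/s1.png",cv2.resize(p[180:340,260:460],None,fx=3,fy=3)[:,:,::-1])
E
```

```text
[ 0.45909811 -0.1528719   0.04061944] [ 0.02775853 -1.13531262  0.75207852]
```

View pics/s1.png

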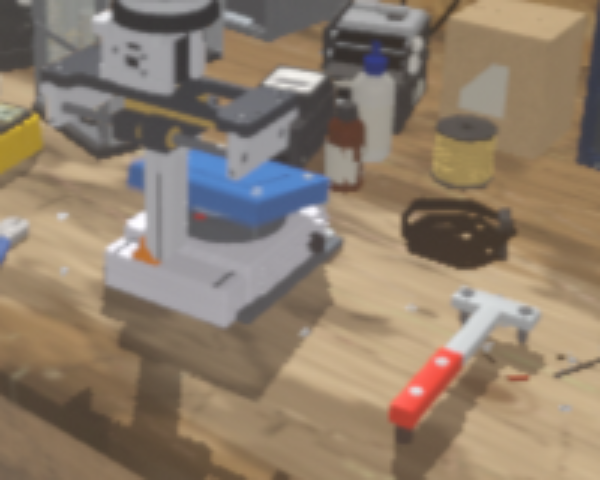

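The cover is rising: its blue edge near (230,190) sits above the dark collar. I push a little further, then back off to the spanner.

>>> drive_tool:
  increments:
    - {"dx":-0.04,"dy":0.3,"dz":0,"rx":0,"ry":0,"rz":0,"gripper":0}
    - {"dx":0,"dy":0,"dz":0,"rx":0,"ry":0,"rz":0,"gripper":0}
    - {"dx":0,"dy":-1,"dz":0,"rx":0,"ry":0,"rz":0,"gripper":0}
    - {"dx":0,"dy":-2,"dz":1,"rx":0,"ry":0,"rz":0,"gripper":0}
    - {"dx":0,"dy":-3,"dz":2.5,"rx":0,"ry":0,"rz":0,"gripper":0}
    - {"dx":0,"dy":-3,"dz":2.5,"rx":0,"ry":0,"rz":0,"gripper":0.5}
    - {"dx":0.4,"dy":-3.5,"dz":2,"rx":0,"ry":0,"rz":0,"gripper":0.5}
    - {"dx":0.4,"dy":-4,"dz":1,"rx":0,"ry":0,"rz":0,"gripper":0.5}
    - {"dx":0.4,"dy":-4,"dz":0,"rx":0,"ry":0,"rz":0,"gripper":0.5}
    - {"dx":0.4,"dy":-1.6,"dz":0,"rx":0,"ry":0,"rz":0,"gripper":0.5}

```text
t: 4.07
position: [0.4736, -0.3775, 0.1316]
eef_rot: [3.139, -0.001, 0.12]
wrist_force: [-0.8, 0.9, -1.3]
gripper_width: 0.0303
gripper_force: 0.0
```

>>> drive_tool:
  increments:
    - {"dx":0,"dy":0,"dz":0,"rx":0,"ry":0,"rz":0,"gripper":0.5}
    - {"dx":0,"dy":0,"dz":0,"rx":0,"ry":0,"rz":0,"gripper":0.5}

```text
t: 4.23
position: [0.4736, -0.373, 0.13]
eef_rot: [-3.141, 0.001, 0.121]
wrist_force: [0.5, 0.1, 0.3]
gripper_width: 0.0439
gripper_force: 0.0
```

```bash
python3 - <<'E'
from h import *
s=sense();print(s["t"],s["position"],s["q"])
c=get_calibration("wrist");p,d=capture("wrist"); np.savez("w1",p=p,d=d,c=c)
t,_=capture("top");np.savez("t1",p=t)
cv2.imwrite("pics/w1.png",np.hstack([cv2.resize(p,(480,360)),cv2.resize(t[180:300,280:387],(320,360))])[:,:,::-1])
r=rect(c,big(mask(p,(0,150,80),(6,255,255))|mask(p,(174,150,80),(180,255,255))),.029); print(r)
E
```

```text
4.2333 [ 0.47355001 -0.37297055  0.13001846] [-0.03748802  0.49936092  0.79913859  1.87673079 -0.43506853  0.94934895
 -0.48859523]
((469.04888916015625, -373.48419189453125), (80.33552551269531, 18.151113510131836), 7.406226634979248)
```

View pics/w1.png

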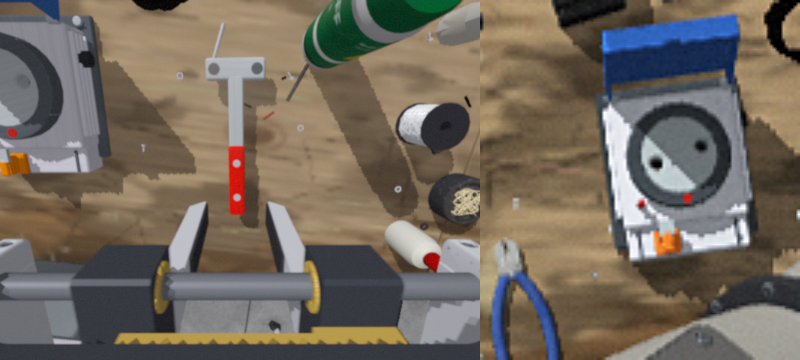

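The crop shows the cover open behind the collar, with holes at crop (657,163) and (701,145). The spanner lies square below the gripper.

>>> drive_tool:
  increments:
    - {"dx":0.3,"dy":0,"dz":-4,"rx":0,"ry":0,"rz":0.5,"gripper":0.5}
    - {"dx":0,"dy":0,"dz":-4,"rx":0,"ry":0,"rz":0,"gripper":0.5}
    - {"dx":0,"dy":0,"dz":-2.5,"rx":0,"ry":0,"rz":0,"gripper":0.5}
    - {"dx":0,"dy":0,"dz":-1.7,"rx":0,"ry":0,"rz":0,"gripper":0.5}
    - {"dx":0,"dy":0,"dz":0,"rx":0,"ry":0,"rz":0,"gripper":0.5}
    - {"dx":0,"dy":0,"dz":0,"rx":0,"ry":0,"rz":0,"gripper":0.0}
    - {"dx":0,"dy":0,"dz":0,"rx":0,"ry":0,"rz":0,"gripper":0.0}
    - {"dx":0,"dy":0,"dz":0,"rx":0,"ry":0,"rz":0,"gripper":0.0}
    - {"dx":0,"dy":0,"dz":0,"rx":0,"ry":0,"rz":0,"gripper":0.0}
    - {"dx":0,"dy":0,"dz":0,"rx":0,"ry":0,"rz":0,"gripper":0.0}

```text
t: 5.17
position: [0.4783, -0.3718, 0.0095]
eef_rot: [3.141, -0.001, 0.132]
wrist_force: [-0.2, 0.8, 6.0]
gripper_width: 0.0175
gripper_force: 30.0
```

```bash
python3 - <<'E'
from h import *
p=np.load("t1.npz")["p"]; c=get_calibration("top")
g=cv2.cvtColor(p,cv2.COLOR_RGB2GRAY)
H=[]
for u,v in ((657,163),(701,145)):
    x=280+(u-480)*107/320;y=180+v/3
    x0,y0=int(x)-4,int(y)-4
    w=g[y0:y0+9,x0:x0+9].astype(float); k=np.clip(np.median(w)-20-w,0,None)
    yy,xx=np.mgrid[0:9,0:9]; q=(x0+(k*xx).sum()/k.sum(), y0+(k*yy).sum()/k.sum())
    H.append(ray(c,q,.054)[0]); print((x,y),q,H[-1])
a,b=H; d=a-b; print("centre",(a+b)/2,"sep",np.linalg.norm(d[:2]),"yaw",np.degrees(np.arctan2(-d[0],d[1])))
E
```

```text
(339.184375, 234.33333333333334) (np.float64(338.81581920903955), np.float64(233.72203389830509)) [ 0.53212595 -0.1249951   0.054     ]
(353.896875, 228.33333333333334) (np.float64(353.57160647571607), np.float64(228.10709838107098)) [ 0.54708266 -0.16543326  0.054     ]
centre [ 0.5396043  -0.14521418  0.054     ] sep 0.0431155179890702 yaw 20.297729582745088
```

>>> drive_tool:
  increments:
    - {"dx":0,"dy":0,"dz":1,"rx":0,"ry":0,"rz":0,"gripper":0}
    - {"dx":0,"dy":0,"dz":2.5,"rx":0,"ry":0,"rz":0,"gripper":0}
    - {"dx":0,"dy":0,"dz":3,"rx":0,"ry":0,"rz":0,"gripper":0}
    - {"dx":-0.9,"dy":1.8,"dz":2,"rx":0,"ry":0,"rz":1,"gripper":0}
    - {"dx":-1.2,"dy":3,"dz":0.5,"rx":0,"ry":0,"rz":2,"gripper":0}
    - {"dx":-1.2,"dy":3,"dz":0,"rx":0,"ry":0,"rz":2.5,"gripper":0}
    - {"dx":-1.2,"dy":3,"dz":0,"rx":0,"ry":0,"rz":2.5,"gripper":0}
    - {"dx":-1.2,"dy":3,"dz":0,"rx":0,"ry":0,"rz":2.5,"gripper":0}
    - {"dx":-0.9,"dy":2.5,"dz":0,"rx":0,"ry":0,"rz":1.5,"gripper":0}
    - {"dx":-0.5,"dy":1.5,"dz":0,"rx":0,"ry":0,"rz":0.8,"gripper":0}

```text
t: 6.0
position: [0.4051, -0.1911, 0.0987]
eef_rot: [-3.139, -0.0, 0.358]
wrist_force: [0.8, 0.4, -3.1]
gripper_width: 0.0177
gripper_force: 30.0
```

>>> drive_tool:
  increments:
    - {"dx":0,"dy":0,"dz":0,"rx":0,"ry":0,"rz":0,"gripper":0}
    - {"dx":0,"dy":0,"dz":0,"rx":0,"ry":0,"rz":0,"gripper":0}
    - {"dx":0,"dy":0,"dz":0,"rx":0,"ry":0,"rz":0,"gripper":0}

```text
t: 6.25
position: [0.4071, -0.1941, 0.099]
eef_rot: [3.141, -0.001, 0.355]
wrist_force: [1.2, 0.2, -2.2]
gripper_width: 0.0177
gripper_force: 30.0
```

```bash
python3 - <<'E'
from h import *
s=sense();print(s["t"],s["position"],s["eef_rot"],s["q"])
c=get_calibration("wrist");p,d=capture("wrist"); np.savez("w2",p=p,d=d,c=c)
cv2.imwrite("pics/w2.png",p[:,:,::-1])
E
```

```text
6.25 [ 0.40706808 -0.19407242  0.09903947] [ 3.14126342e+00 -1.03380142e-03  3.55107594e-01] [-0.39968786  0.26529217  0.81542797  2.22895892 -0.28515729  0.74799823
 -0.6062555 ]
```

View pics/w2.png

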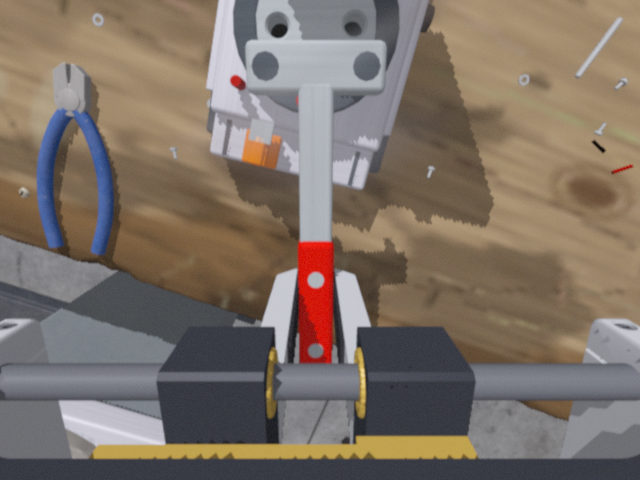

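Holes show at about (277,25) and (353,26), and the prong heads at (265,66) and (367,66). I refine both, using depth for the holes.

```bash
cat > m.py <<'E'
from h import *
def P(c,d):
    v,u=np.mgrid[0:480,0:640]; f=240/np.tan(np.radians(c["vfov"])/2)
    r=np.stack([(u-c["cx"])/f*d,-(v-c["cy"])/f*d,-d],-1); E=c["extrinsics"]
    return r@E[:3,:3].T+E[:3,3]
E
python3 - <<'E'
from m import *
z=np.load("w2.npz",allow_pickle=True);p,d,c=z["p"],z["d"],z["c"].item()
W=P(c,d); g=cv2.cvtColor(p,cv2.COLOR_RGB2GRAY)
print("head z",np.median(W[50:55,300:330,2]),"dot z",W[66,265,2],W[66,367,2],"collar z",np.median(W[15:30,305:325,2]))
def blob(x0,y0,x1,y1,m):
    n,l,s,ce=cv2.connectedComponentsWithStats(m[y0:y1,x0:x1].astype(np.uint8))
    i=1+np.argmax(s[1:,4]); return s[i]+[x0,y0,0,0,0],ce[i]+[x0,y0]
hd=[]
for b in ((248,48,284,86),(350,48,384,86)):
    t=np.median(g[50:55,300:330])-25; s,q=blob(*b,g<t); hd.append(ray(c,q,W[66,265,2])[0]); print("dot",s,q,hd[-1])
hh=[]
for b in ((258,5,300,39),(333,5,376,39)):
    s,q=blob(*b,W[:,:,2]<.0535); print("hole depth",s,q)
    q2=np.array([s[0]+s[2]/2-.5,s[1]+s[3]/2-.5]); hh.append(ray(c,q2,.057)[0]); print(q2,hh[-1])
for n,(a,b) in (("head",hd),("holes",hh)):
    e=a-b; print(n,(a+b)/2,np.linalg.norm(e[:2]),np.degrees(np.arctan2(-e[0],e[1])))
for y in range(8,40,2): print(y," ".join("%3d"%(1000*W[y,x,2]) for x in range(258,300,2)))
E
```

```text
head z 0.11394402514189085 dot z 0.11514410225679403 0.1138994117802048 collar z 0.05624324178269183
dot [251  51  28  30 646] [264.7244582   65.61919505] [ 0.50230037 -0.13575287  0.1151441 ]
dot [353  51  28  31 660] [366.43484848  65.72575758] [ 0.51751896 -0.17687596  0.1151441 ]
hole depth [267  15  21  23 362] [277.39226519  26.18232044]
[277.  26.] [ 0.53204686 -0.12473164  0.057     ]
hole depth [344  13  20  23 359] [353.53760446  24.22284123]
[353.5  24. ] [ 0.54813404 -0.16516556  0.057     ]
head [ 0.50990967 -0.15631441  0.1151441 ] 0.04384876446805062 20.308204730792323
holes [ 0.54009045 -0.1449486   0.057     ] 0.043516657718852145 21.695797853190985
8  55  55  56  55  56  54  55  55  55  55  57  57  55  56  55  56  55  55  57  56  56
10  55  56  56  56  55  56  55  55  56  56  57  57  56  57  56  56  55  55  56  56  55
12  56  56  56  56  56  58  56 278  55  56  56  56  56  54  56  56  57  56  55  55  56
14  55  54  56  56  56  58  56  56  54  54  55  55  55  55  57  57  55  56  54  55  56
16  56  56  56  56  55  54  55  53  52  51  51  51  54  55  55  56  55  56  55
[... 265 characters left out ...]
  55
24  57  55  55  55  55  52  47  43  39  39  41  40  41  40  44  55  56  56  55  56  55
26  56  54  56  56  56  51  44  41  40  39  40  39  39  39  40  54  57  57  57  56  55
28  55  58  57  56  55  49  43  40  39  40  39  40  41  39  40  55  55  55  57  55  56
30  56  56  54  58  55  51  41  38  41  40  39  40  38  39  39  55  56  56  56  55  56
32  56  55  55  55  55  55  41  40  38  39  40  39  40  41  39  54  56  56  57  57  55
34  56  57  57  55  57  55  55  39  39  40  40  39  41  39  55  55  55  55  57  55  55
36  57  56  56  55  56  57  55  53  40  39  40  40  39  54  56  56  57  56  56  56  56
38  56  56  55  56  56  54  55  56  54  56  54  55  54  56  55  56  56  56  55  56  55
```

>>> drive_tool:
  increments:
    - {"dx":0.8,"dy":0.2,"dz":0,"rx":0,"ry":0,"rz":0.6,"gripper":0}
    - {"dx":1.2,"dy":0.4,"dz":0,"rx":0,"ry":0,"rz":0.6,"gripper":0}
    - {"dx":1.1,"dy":0.32,"dz":0,"rx":0,"ry":0,"rz":0,"gripper":0}
    - {"dx":0,"dy":0,"dz":-1,"rx":0,"ry":0,"rz":0,"gripper":0}
    - {"dx":0,"dy":0,"dz":-1.5,"rx":0,"ry":0,"rz":0,"gripper":0}
    - {"dx":0,"dy":0,"dz":0,"rx":0,"ry":0,"rz":0,"gripper":0}
    - {"dx":0,"dy":0,"dz":0,"rx":0,"ry":0,"rz":0,"gripper":0}
    - {"dx":0,"dy":0,"dz":0,"rx":0,"ry":0,"rz":0,"gripper":0}

```text
t: 6.97
position: [0.4375, -0.1848, 0.0735]
eef_rot: [3.142, 0.001, 0.376]
wrist_force: [0.0, 1.0, -2.4]
gripper_width: 0.0173
gripper_force: 30.0
```

```bash
python3 - <<'E'
from m import *
s=sense();print(s["t"],s["position"],s["eef_rot"],s["wrist_force"])
c=get_calibration("wrist");p,d=capture("wrist")
g=cv2.cvtColor(p,cv2.COLOR_RGB2GRAY);hd=[];W=P(c,d)
for b in ((248,48,284,86),(350,48,384,86)):
    m=(g<np.median(g[50:55,300:330])-25)[b[1]:b[3],b[0]:b[2]].astype(np.uint8)
    n,l,st,ce=cv2.connectedComponentsWithStats(m);i=1+np.argmax(st[1:,4])
    hd.append(ray(c,ce[i]+[b[0],b[1]],s["position"][2]+.016)[0]);print(st[i])
a,b=hd;e=a-b;print((a+b)/2,np.degrees(np.arctan2(-e[0],e[1])))
t,_=capture("scene")
cv2.imwrite("pics/w3.png",np.hstack([cv2.resize(p,(480,360)),cv2.resize(t[220:310,290:370],(320,360))])[:,:,::-1])
E
```

```text
6.9667 [ 0.43752193 -0.1848074   0.07352355] [3.14158964e+00 6.78774650e-04 3.75780215e-01] [ 0.00800521  0.98450853 -2.38813452]
[  5   5  25  26 443]
[  3   3  28  29 583]
[ 0.53985736 -0.14477728  0.08952355] 21.447538949648916
```

View pics/w3.png

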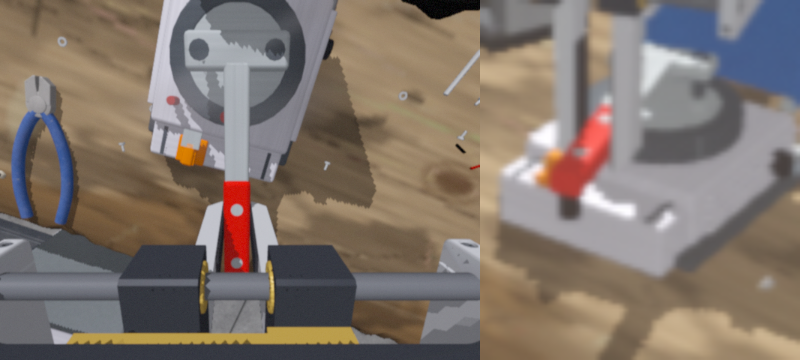

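Head centre matches the hole centre to 0.3 mm and 0.3°. Going down.

>>> drive_tool:
  increments:
    - {"dx":0,"dy":0,"dz":-0.4,"rx":0,"ry":0,"rz":0,"gripper":0}
    - {"dx":0,"dy":0,"dz":-0.4,"rx":0,"ry":0,"rz":0,"gripper":0}
    - {"dx":0,"dy":0,"dz":-0.3,"rx":0,"ry":0,"rz":0,"gripper":0}
    - {"dx":0,"dy":0,"dz":-0.3,"rx":0,"ry":0,"rz":0,"gripper":0}
    - {"dx":0,"dy":0,"dz":0,"rx":0,"ry":0,"rz":0,"gripper":0}
    - {"dx":0,"dy":0,"dz":0,"rx":0,"ry":0,"rz":0,"gripper":0}

```text
t: 7.57
position: [0.4374, -0.1846, 0.0593]
eef_rot: [-3.141, 0.0, 0.376]
wrist_force: [-1.1, -0.3, -2.2]
gripper_width: 0.018
gripper_force: 30.0
```

>>> drive_tool:
  increments:
    - {"dx":0,"dy":0,"dz":-0.3,"rx":0,"ry":0,"rz":0,"gripper":0}
    - {"dx":0,"dy":0,"dz":-0.3,"rx":0,"ry":0,"rz":0,"gripper":0}
    - {"dx":0,"dy":0,"dz":0,"rx":0,"ry":0,"rz":0,"gripper":0}
    - {"dx":0,"dy":0,"dz":0,"rx":0,"ry":0,"rz":0,"gripper":0}

```text
t: 7.9
position: [0.4374, -0.1845, 0.0533]
eef_rot: [-3.141, 0.0, 0.376]
wrist_force: [0.0, -0.4, -2.1]
gripper_width: 0.0177
gripper_force: 30.0
```

```bash
python3 - <<'E'
import numpy as np
r=complex(-10.27,-3.96)
for st,a0,n in ((4.4,0,10),(2,44,6)):
    for k in range(n):
        f=lambda a:r*np.exp(-1j*np.radians(a))
        e=f(a0+st*(k+1))-f(a0+st*k); print(round(e.real,2),round(e.imag,2))
E
```

```text
-0.27 0.8
-0.21 0.82
-0.15 0.83
-0.08 0.84
-0.02 0.84
0.05 0.84
0.11 0.84
0.17 0.83
0.24 0.81
0.3 0.79
0.16 0.35
0.17 0.35
0.18 0.34
0.19 0.33
0.2 0.33
0.21 0.32
```

>>> drive_tool:
  increments:
    - {"dx":-0.27,"dy":0.8,"dz":0,"rx":0,"ry":0,"rz":-4.4,"gripper":0}
    - {"dx":-0.21,"dy":0.82,"dz":0,"rx":0,"ry":0,"rz":-4.4,"gripper":0}
    - {"dx":-0.15,"dy":0.83,"dz":0,"rx":0,"ry":0,"rz":-4.4,"gripper":0}
    - {"dx":-0.08,"dy":0.84,"dz":0,"rx":0,"ry":0,"rz":-4.4,"gripper":0}
    - {"dx":-0.02,"dy":0.84,"dz":0,"rx":0,"ry":0,"rz":-4.4,"gripper":0}
    - {"dx":0.05,"dy":0.84,"dz":0,"rx":0,"ry":0,"rz":-4.4,"gripper":0}
    - {"dx":0.11,"dy":0.84,"dz":0,"rx":0,"ry":0,"rz":-4.4,"gripper":0}
    - {"dx":0.17,"dy":0.83,"dz":0,"rx":0,"ry":0,"rz":-4.4,"gripper":0}
    - {"dx":0.24,"dy":0.81,"dz":0,"rx":0,"ry":0,"rz":-4.4,"gripper":0}
    - {"dx":0.3,"dy":0.79,"dz":0,"rx":0,"ry":0,"rz":-4.4,"gripper":0}

```text
t: 8.73
position: [0.4394, -0.1023, 0.0537]
eef_rot: [3.141, -0.001, -0.396]
wrist_force: [2.3, -5.2, -3.1]
gripper_width: 0.0178
gripper_force: 30.0
```

>>> drive_tool:
  increments:
    - {"dx":0.16,"dy":0.35,"dz":0,"rx":0,"ry":0,"rz":-2,"gripper":0}
    - {"dx":0,"dy":0,"dz":0,"rx":0,"ry":0,"rz":0,"gripper":0}
    - {"dx":0,"dy":0,"dz":0,"rx":0,"ry":0,"rz":0,"gripper":0}

```text
t: 8.98
position: [0.4408, -0.0987, 0.0536]
eef_rot: [3.141, -0.001, -0.425]
wrist_force: [1.1, -2.4, -2.5]
gripper_width: 0.0176
gripper_force: 30.0
```

>>> drive_tool:
  increments:
    - {"dx":0.17,"dy":0.35,"dz":0,"rx":0,"ry":0,"rz":-2,"gripper":0}
    - {"dx":0,"dy":0,"dz":0,"rx":0,"ry":0,"rz":0,"gripper":0}
    - {"dx":0,"dy":0,"dz":0,"rx":0,"ry":0,"rz":0,"gripper":0}

```text
t: 9.23
position: [0.4425, -0.0955, 0.0536]
eef_rot: [-3.142, -0.001, -0.46]
wrist_force: [2.1, -2.7, -3.4]
gripper_width: 0.0176
gripper_force: 30.0
```

>>> drive_tool:
  increments:
    - {"dx":0.18,"dy":0.34,"dz":0,"rx":0,"ry":0,"rz":-2,"gripper":0}
    - {"dx":0,"dy":0,"dz":0,"rx":0,"ry":0,"rz":0,"gripper":0}
    - {"dx":0,"dy":0,"dz":0,"rx":0,"ry":0,"rz":0,"gripper":0}

```text
t: 9.48
position: [0.4443, -0.092, 0.0536]
eef_rot: [-3.142, -0.001, -0.495]
wrist_force: [3.2, -2.5, -2.4]
gripper_width: 0.0173
gripper_force: 30.0
```

>>> drive_tool:
  increments:
    - {"dx":0.1,"dy":0.17,"dz":0,"rx":0,"ry":0,"rz":-1,"gripper":0}
    - {"dx":0,"dy":0,"dz":0,"rx":0,"ry":0,"rz":0,"gripper":0}
    - {"dx":0,"dy":0,"dz":0,"rx":0,"ry":0,"rz":0,"gripper":0}

```text
t: 9.73
position: [0.4453, -0.0902, 0.0535]
eef_rot: [3.142, -0.001, -0.513]
wrist_force: [3.3, -4.1, -3.2]
gripper_width: 0.0176
gripper_force: 30.0
```

>>> drive_tool:
  increments:
    - {"dx":0.19,"dy":0.33,"dz":0,"rx":0,"ry":0,"rz":-2,"gripper":0}
    - {"dx":0,"dy":0,"dz":0,"rx":0,"ry":0,"rz":0,"gripper":0}
    - {"dx":0,"dy":0,"dz":0,"rx":0,"ry":0,"rz":0,"gripper":0}

```text
t: 9.98
position: [0.4473, -0.0869, 0.0535]
eef_rot: [3.141, -0.001, -0.548]
wrist_force: [3.7, -4.7, -3.1]
gripper_width: 0.0177
gripper_force: 30.0
```

```bash
python3 - <<'E'
from m import *
s=sense();print(s["t"],s["position"],s["wrist_force"],s["torque"])
t,_=capture("top");p,d=capture("wrist")
cv2.imwrite("pics/w4.png",np.hstack([cv2.resize(p[:300,100:500],(480,360)),cv2.resize(t[190:280,305:385],(320,360))])[:,:,::-1])
E
```

```text
9.9833 [ 0.44727737 -0.08687636  0.05353302] [ 3.71709452 -4.67876994 -3.08733311] [-1.01678731 -0.6711658  -0.07995021]
```

View pics/w4.png

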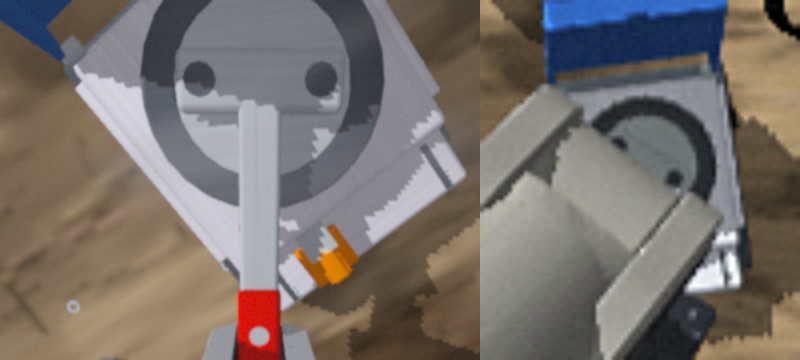

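The prongs are still in, and the handle hides the red dot. With the full prong play the collar should be just about at its stop, so I push on until the force climbs.

>>> drive_tool:
  increments:
    - {"dx":0.2,"dy":0.33,"dz":0,"rx":0,"ry":0,"rz":-2,"gripper":0}
    - {"dx":0,"dy":0,"dz":0,"rx":0,"ry":0,"rz":0,"gripper":0}
    - {"dx":0,"dy":0,"dz":0,"rx":0,"ry":0,"rz":0,"gripper":0}

```text
t: 10.33
position: [0.4485, -0.0849, 0.0534]
eef_rot: [3.14, -0.001, -0.584]
wrist_force: [-0.1, -12.5, -4.5]
gripper_width: 0.0181
gripper_force: 30.1
```

>>> drive_tool:
  increments:
    - {"dx":0.1,"dy":0.16,"dz":0,"rx":0,"ry":0,"rz":-1,"gripper":0}
    - {"dx":0,"dy":0,"dz":0,"rx":0,"ry":0,"rz":0,"gripper":0}
    - {"dx":0,"dy":0,"dz":0,"rx":0,"ry":0,"rz":0,"gripper":0}

```text
t: 10.58
position: [0.449, -0.0842, 0.0534]
eef_rot: [3.138, -0.001, -0.602]
wrist_force: [-2.8, -19.2, -4.7]
gripper_width: 0.0177
gripper_force: 30.3
```

The force climbs sharply, so the collar is at its stop. I ease back inside the play, then lift.

>>> drive_tool:
  increments:
    - {"dx":-0.2,"dy":-0.32,"dz":0,"rx":0,"ry":0,"rz":2,"gripper":0}
    - {"dx":-0.2,"dy":-0.33,"dz":0,"rx":0,"ry":0,"rz":2,"gripper":0}
    - {"dx":-0.14,"dy":-0.25,"dz":0,"rx":0,"ry":0,"rz":1.5,"gripper":0}
    - {"dx":0,"dy":0,"dz":0,"rx":0,"ry":0,"rz":0,"gripper":0}
    - {"dx":0,"dy":0,"dz":0,"rx":0,"ry":0,"rz":0,"gripper":0}

```text
t: 11.0
position: [0.4443, -0.0906, 0.0534]
eef_rot: [-3.141, 0.001, -0.506]
wrist_force: [0.2, -0.8, -2.5]
gripper_width: 0.0173
gripper_force: 30.0
```

>>> drive_tool:
  increments:
    - {"dx":0,"dy":0,"dz":0.5,"rx":0,"ry":0,"rz":0,"gripper":0}
    - {"dx":0,"dy":0,"dz":0.8,"rx":0,"ry":0,"rz":0,"gripper":0}
    - {"dx":0,"dy":0,"dz":1,"rx":0,"ry":0,"rz":0,"gripper":0}
    - {"dx":0,"dy":0,"dz":1.7,"rx":0,"ry":0,"rz":0,"gripper":0}
    - {"dx":0,"dy":0,"dz":1.5,"rx":0,"ry":0,"rz":0,"gripper":0}
    - {"dx":0,"dy":0,"dz":0.5,"rx":0,"ry":0,"rz":0,"gripper":0}
    - {"dx":0,"dy":0,"dz":0,"rx":0,"ry":0,"rz":0,"gripper":0}

```text
t: 11.58
position: [0.4451, -0.0902, 0.1144]
eef_rot: [-3.14, -0.001, -0.504]
wrist_force: [0.3, 0.8, -2.9]
gripper_width: 0.0177
gripper_force: 30.0
```

>>> drive_tool:
  increments:
    - {"dx":0,"dy":-1.5,"dz":0,"rx":0,"ry":0,"rz":2,"gripper":0}
    - {"dx":0,"dy":-3,"dz":0,"rx":0,"ry":0,"rz":4,"gripper":0}
    - {"dx":0,"dy":-3.5,"dz":0,"rx":0,"ry":0,"rz":4,"gripper":0}
    - {"dx":0,"dy":-3.5,"dz":0,"rx":0,"ry":0,"rz":5,"gripper":0}
    - {"dx":0.4,"dy":-3.5,"dz":0,"rx":0,"ry":0,"rz":5,"gripper":0}
    - {"dx":0.8,"dy":-3.5,"dz":0,"rx":0,"ry":0,"rz":5,"gripper":0}
    - {"dx":0.8,"dy":-3.5,"dz":0,"rx":0,"ry":0,"rz":5,"gripper":0}
    - {"dx":0.8,"dy":-3.5,"dz":0,"rx":0,"ry":0,"rz":4,"gripper":0}
    - {"dx":0.6,"dy":-2.6,"dz":0,"rx":0,"ry":0,"rz":2.5,"gripper":0}
    - {"dx":0,"dy":0,"dz":0,"rx":0,"ry":0,"rz":0,"gripper":0}

```text
t: 12.42
position: [0.4779, -0.373, 0.1127]
eef_rot: [3.14, 0.001, 0.122]
wrist_force: [-1.1, 1.3, -2.3]
gripper_width: 0.0176
gripper_force: 30.0
```

>>> drive_tool:
  increments:
    - {"dx":0,"dy":0,"dz":-2.5,"rx":0,"ry":0,"rz":0,"gripper":0}
    - {"dx":0,"dy":0,"dz":-3.2,"rx":0,"ry":0,"rz":0,"gripper":0}
    - {"dx":0,"dy":0,"dz":-2.5,"rx":0,"ry":0,"rz":0,"gripper":0}
    - {"dx":0,"dy":0,"dz":-1,"rx":0,"ry":0,"rz":0,"gripper":0}
    - {"dx":0,"dy":0,"dz":-0.5,"rx":0,"ry":0,"rz":0,"gripper":0}
    - {"dx":0,"dy":0,"dz":0,"rx":0,"ry":0,"rz":0,"gripper":0}
    - {"dx":0,"dy":0,"dz":0,"rx":0,"ry":0,"rz":0,"gripper":0}

```text
t: 13.0
position: [0.479, -0.368, 0.0172]
eef_rot: [3.141, -0.001, 0.123]
wrist_force: [-0.2, 0.6, -1.7]
gripper_width: 0.0179
gripper_force: 30.0
```

>>> drive_tool:
  increments:
    - {"dx":0,"dy":0,"dz":-0.3,"rx":0,"ry":0,"rz":0,"gripper":0}
    - {"dx":0,"dy":0,"dz":-0.3,"rx":0,"ry":0,"rz":0,"gripper":0}
    - {"dx":0,"dy":0,"dz":-0.15,"rx":0,"ry":0,"rz":0,"gripper":0}
    - {"dx":0,"dy":0,"dz":0,"rx":0,"ry":0,"rz":0,"gripper":0}
    - {"dx":0,"dy":0,"dz":0,"rx":0,"ry":0,"rz":0,"gripper":0}

```text
t: 13.42
position: [0.4791, -0.3679, 0.0096]
eef_rot: [3.141, -0.001, 0.123]
wrist_force: [-1.8, 1.4, 4.8]
gripper_width: 0.0176
gripper_force: 30.0
```

```bash
python3 - <<'E'
from m import *
s=sense();print(s["position"],s["wrist_force"])
c=get_calibration("wrist");p,d=capture("wrist");W=P(c,d)
m=mask(p,(0,0,110),(179,60,255)); np.savez("w5",p=p,d=d)
t,_=capture("top")
cv2.imwrite("pics/w5.png",np.hstack([cv2.resize(p,(480,360)),cv2.resize(t[190:280,305:385],(320,360))])[:,:,::-1])
for u,v in ((290,72),(345,72),(316,72),(316,150),(316,200),(316,270)): print(u,v,np.median(W[v-3:v+4,u-3:u+4].reshape(-1,3),0))
E
```

```text
[ 0.47905909 -0.36794936  0.00957239] [-1.78248518  1.43322006  4.78872379]
290 72 [ 0.58431998 -0.3439294   0.02422296]
345 72 [ 0.58728885 -0.36777076  0.0238645 ]
316 72 [ 0.58567948 -0.35521517  0.02490516]
316 150 [ 0.55291915 -0.35925215  0.02475845]
316 200 [ 0.52983599 -0.36211642  0.024698  ]
316 270 [ 0.49594847 -0.36632144  0.02929819]
```

View pics/w5.png

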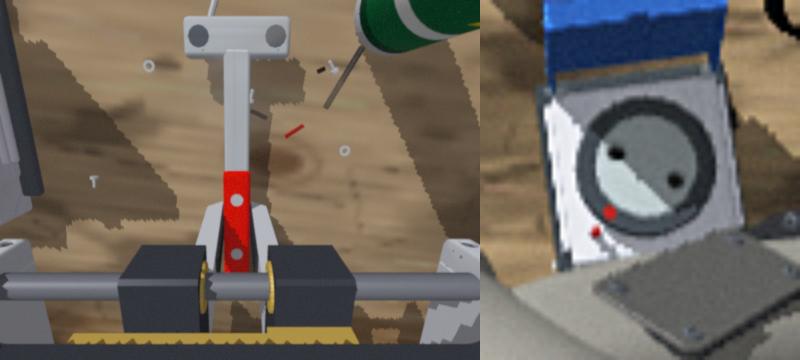

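The red dot (610,213) lines up with the red post (596,232) and the cover is open. The spanner rests level on the bench, so I release it and rise.

>>> drive_tool:
  increments:
    - {"dx":0,"dy":0,"dz":0,"rx":0,"ry":0,"rz":0,"gripper":0.5}
    - {"dx":0,"dy":0,"dz":0,"rx":0,"ry":0,"rz":0,"gripper":0.5}
    - {"dx":0,"dy":0,"dz":0,"rx":0,"ry":0,"rz":0,"gripper":0.5}
    - {"dx":0,"dy":0,"dz":0,"rx":0,"ry":0,"rz":0,"gripper":0.5}
    - {"dx":0,"dy":0,"dz":1,"rx":0,"ry":0,"rz":0,"gripper":0.5}
    - {"dx":0,"dy":0,"dz":3,"rx":0,"ry":0,"rz":0,"gripper":0.5}
    - {"dx":0,"dy":0,"dz":4,"rx":0,"ry":0,"rz":0,"gripper":0.5}
    - {"dx":0,"dy":0,"dz":4,"rx":0,"ry":0,"rz":0,"gripper":0.5}
    - {"dx":0,"dy":0,"dz":0,"rx":0,"ry":0,"rz":0,"gripper":0.5}
    - {"dx":0,"dy":0,"dz":0,"rx":0,"ry":0,"rz":0,"gripper":0.5}

```text
t: 14.35
position: [0.4797, -0.3685, 0.1317]
eef_rot: [3.14, -0.004, 0.123]
wrist_force: [1.4, 0.2, -0.8]
gripper_width: 0.047
gripper_force: 0.0
```

```bash
python3 - <<'E'
from m import *
c=get_calibration("wrist");p,d=capture("wrist");W=P(c,d)
m=mask(p,(0,150,80),(6,255,255))|mask(p,(174,150,80),(180,255,255));q=big(m)
print(rect(c,q,.029)); z=W[:,:,2][cv2.erode(m,np.ones((5,5)))>0]; print("handle top z",np.percentile(z,[5,50,95]))
print(job_done())
E
```

```text
((476.0848388671875, -368.2093200683594), (80.48828125, 17.580583572387695), 6.6835551261901855)
handle top z [0.02731727 0.0285791  0.06793528]
the job is handed in; nothing more can be done
None
```

The job is handed in: the latch is slid, the cover is open, the collar is turned home (red dot at the post), and the spanner lies flat on the bench close to where it started; no verdict was returned.

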